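Hang the frit pan on the sliding hook under the shelf

ROBOT

A 6-joint arm with a two-finger parallel gripper is mounted at the origin on the work surface. World frame = base frame: x ahead of the robot, y to its left, z up, the work surface at z = 0. Lengths are in m, angles in degrees, forces in N, time in s.
With the tool pointing down it reaches from about 0.275 to 0.775 m from the base axis. Payload 14.6 kg.
Tool frame: the origin (TCP) lies at the very end of the fingers, on their centre line; the grasp point (between the pads) lies 19 mm behind it; z points along the fingers, y is the line along which they close (so a half turn about z gives the same grasp; the last joint's range is limited). The gripper opens to 85 mm and grips with 20 to 120 N. Pads are 22 mm wide; open, the fingers measure 114 mm over their backs; the gripper's body (76 mm by 85 mm) begins 54 mm behind the grasp point. The pads swing forward as they close: fully open they stand 13 mm farther back than shut.
Start: joints at [-74.903, 15.075, -2.767, 72.158, 0, 81.102], TCP at [0.213, -0.48, 0.231] pointing down, gripper open.
Joint ranges: [-151.79, 151.79], [-50.71, 97.33], [-67.44, 78.34], [-121.81, 120.89], [-77.56, 73.72], [-180, 180]. Speed limits (degrees/s): [108.29, 108.29, 147.25, 159.86, 180, 180].

INTERFACE

Orientations are given as [roll, pitch, yaw] about the fixed x, y, z axes, in that order (R = Rz(yaw) Ry(pitch) Rx(roll)).
In Python, from bench import robot, cams gives the robot as it stands.
- The arm moves only by the shell command python3 -m jog 'ROWS'. ROWS is text: rows parted by semicolons, each of 5 numbers parted by spaces: the shift along the tool's x, y, z each as a share of 0.2 m, from -1 to 1, then the turn about the tool's z as a share of 120 degrees, from -1 to 1, then the gripper's target within -1 to 1 (shut at 1, half-way at 0, fully open at -1). A call has 1 to 8 rows; each row is the pose to reach, as a shift and turn from the pose commanded when the call began, along the tool's axes at that moment; what a row does not reach only later rows make up. A row lasts 1/12 s, in which the tool goes at most 41.7 mm and 7.16 degrees, less where a joint would pass 70% of its speed; a pose out of reach is approached as far as the arm can. A call with a number of a shift or a turn outside -1 to 1 is refused whole. A call with a gripper value outside its range is refused whole. The fingers move at their own pace and stop on an object; the grip force is fixed at half the most. Time passes only in rows, so rows that repeat a pose let the fingers close. It gives the time, the measured TCP pose, the force, the opening and the grip force at its end, in the units of the state.
- robot.observe(): the state, without advancing time (a new reading comes with each control period).
- cams.capture(name): name is "scene" or "top" or "wrist"; returns the picture (400x640x3 uint8, red, green, blue); there is no depth.
- cams.get_calibration(name): a dict with "fx", "fy", "cx", "cy" (pixels), "cam_to_world" (4x4, takes a point from camera to world coordinates). Camera axes: x right, y down, z forward; pixel columns grow to the right and rows downward; lengths in m; the calibration is good to about 2 mm. A picture is of the moment at which its call begins: read the wrist's pose just before it. get_calibration takes no time and is no camera call; for the wrist camera it gives the pose at the moment of the call.
- robot.job_done(): hands the job in; it is judged then, once.
The state is a dict: "t": time; "joints": joint angles; "joint_vel": joint speeds; "joint_efforts": joint torques, N m; "tool_pos": TCP position; "orientation": TCP orientation; "ft_force": force on the tool from outside, world axes, zero at the start; "ft_torque": the same for the moment, N m; "width": finger opening in m; "finger_force": force on a finger pad.
Only numpy, scipy, OpenCV 4.12 (cv2) and the standard library are available. Lean on these libraries where they do the work, as an engineer would, in place of code of your own. Each camera call takes 0.05 s, during which the arm holds its last target. There are 200 camera calls.

TASK

Hang the frit pan that has a ring at the end of its handle on the rack's hook by that ring, so that it hangs straight down and still, and let go. The hook has been slid to some place along its rail, so see or feel where it is, without ramming the rack, and leave the other pan, the pliers, the rod jar and the torch as they are.

Things in the scene. Friction and masses are not known exactly. Their poses are not given: they have to be found in the camera images.
- pan_grip (a point): The pan to hang, lying flat, mouth up: on its wooden bar handle (14 mm wide, 8 mm thick), half-way up the bar, 26 mm above the table, 75 mm from the tray's centre. x points along the handle to the ring, y across it, z up out of the tray's mouth.
- pan_eye (a point): Centre of the flat steel ring at that handle's end (round bar 7 mm thick, opening 33 mm across, 47 mm outside), 65 mm along +x from pan_grip, same height; same axes: z is the ring's axis.
- pan: The same pan as a whole: square steel tray 70 x 70 x 24 mm, bar handle 85 mm long from the middle of one wall, then the ring; 198 mm long in all, 0.18 to 0.35 kg. Origin under the tray's centre; same axes.
- plain_grip (a point): Bystander: a pan with the same tray and bar section, but a handle 125 mm long without a ring. This point is on the handle 75 mm from the tray's centre; x along the handle away from the tray. Leave it.
- rack: Fixed open steel frame. Origin on the table midway between its two posts (16 mm square, 370 mm high, y +-150 mm); x points away from the robot, z up. Wire shelf, underside at z 365 mm, x -110 to +98, y +-165 mm: a gripper pointing straight down does not fit over the hook; leaning 25 to 45 degrees, fingers forward and down, it does. A 12 mm stop bar at z 70, x -18 steadies the hung pan.
- rail_mid (a point): Middle of the rack's round rail (12 mm thick), which joins the posts along y, 215 mm above the table at the rack's x = 0; same axes as the rack. A hook is clamped on it somewhere between y -60 and +60 mm; its place is not reported. It is stiff: it does not slide below 60 N.
- hook_zero (a point): NOT the hook itself: where the bend of the hook would be if it were at the rail's middle (35 mm before the rail, 8 mm below it). The hook, a round steel bar 8 mm thick, runs at one y from a 24 mm cube on the rail down to the bend, then rises towards the robot to its tip, 35 mm nearer and 38 mm higher than the bend. The ring goes over the tip down into the bend.
- pliers: Bystander: yellow-handled pliers, 155 mm long, lying flat; origin near their middle.
- jar: Bystander: glass jar 72 mm across, 110 mm high, with glass rods standing up to 240 mm; origin under its centre.
- torch: Bystander: fixed bench torch, foot 100 x 90 mm, about 150 mm high; origin under its centre.

How it is judged (in metres and radians):
At the end, for the whole second after the job is handed in: The pan hangs by its ring from the rack's hook: ring centre 175 to 215 mm above the table, 5 to 65 mm in front of the rail and within 90 mm of the rack's middle, handle within 0.4 rad of vertical with the ring uppermost, its weight on the rack, slower than 60 mm/s (z of pan_eye in the frame of rack between 0.175 and 0.215 m and x of pan_eye in the frame of rack between -0.065 and -0.005 m and y of pan_eye in the frame of rack between -0.09 and 0.09 m and angle between pan_eye's own x axis and vertical below 0.4 rad and contact force between pan and rack above 0.5 N and linear speed of pan below 0.06 m/s); the robot touches nothing.
It fails at once if the other pan is moved more than 30 mm (distance of plain_grip from where it was at the start of the episode above 0.03 m).
It fails at once if the pliers are moved more than 30 mm (distance of pliers from where it was at the start of the episode above 0.03 m).
It fails at once if the rod jar is moved more than 30 mm (distance of jar from where it was at the start of the episode above 0.03 m).
It fails at once if the torch is struck (over 15 N) (contact force between the arm and torch above 15 N).
It fails at once if the rack is rammed (over 50 N by the robot or the pan) (contact force between any of the arm, the fingers, pan and rack above 50 N).
It also fails if it takes over 67 s, if anything falls off the work surface, if the arm or the gripper's body presses on something with over 40 N, if the wrist force passes 120 N, or if a joint passes its speed limit or range.

## Working session

There is one attempt and no reset: what is moved stays moved. The work goes in short steps, Python scripts to look and compute and a shell command to move; the robot and the scene stay as the last step left them, time stands still between calls to the robot, and variables do not carry over. Pictures are saved under pics/ and viewed, at most 13 in all, crops included, and the job is handed in when it is done.

```bash
ls; mkdir -p pics; python3 - <<'E'
from bench import robot,cams
import cv2,numpy as np
np.set_printoptions(precision=4,suppress=True)
for n in("scene","top"):
    im=cams.capture(n); cv2.imwrite(f"pics/{n}0.png",im[:,:,::-1])
for n in("scene","top","wrist"):
    c=cams.get_calibration(n); print(n,c['fx'],c['fy'],c['cx'],c['cy']);print(np.array(c['cam_to_world']))
s=robot.observe();print(s)
E
```

```text
pics
scene 365.5891686878937 365.5891686878937 319.06035377907097 197.6012220066413
[[ 0.3002  0.8251 -0.4787  1.1649]
 [ 0.9538 -0.254   0.1604 -0.1287]
 [ 0.0108 -0.5047 -0.8632  1.2015]
 [ 0.      0.      0.      1.    ]]
top 442.896916245944 442.896916245944 319.74430256651493 208.60568372433914
[[ 0.0183 -0.9982  0.0579  0.4843]
 [-0.9998 -0.0189 -0.0097  0.0993]
 [ 0.0108 -0.0578 -0.9983  1.32  ]
 [ 0.      0.      0.      1.    ]]
wrist 321.9345163380575 321.9345163380575 321.6150673954052 195.24886194861227
[[ 0.4062 -0.8655 -0.293   0.289 ]
 [-0.9138 -0.3847 -0.1302 -0.4464]
 [-0.      0.3207 -0.9472  0.3741]
 [ 0.      0.      0.      1.    ]]
{'t': 0.1, 'joints': array([-74.9053,  15.0961,  -2.7991,  72.1575,   0.0001,  81.1012]), 'joint_vel': array([ 0.0568, -0.0705,  0.149 ,  0.0027,  0.0184,  0.0077]), 'joint_efforts': array([  0.0039, -63.8573,  38.5069,   0.0098,  -0.0001,   0.    ]), 'tool_pos': array([ 0.2134, -0.4794,  0.2309]), 'orientation': array([-179.948 ,   -0.0082,   23.9935]), 'ft_force': array([-0.1121,  0.2942, -0.1932]), 'ft_torque': array([-0.0164,  0.0273,  0.0072]), 'finger_force': 0.0, 'width': 0.085534638107541}
```

View pics/top0.png

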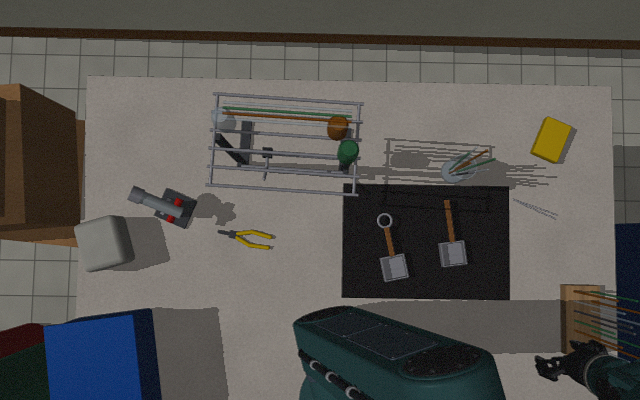

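View pics/scene0.png

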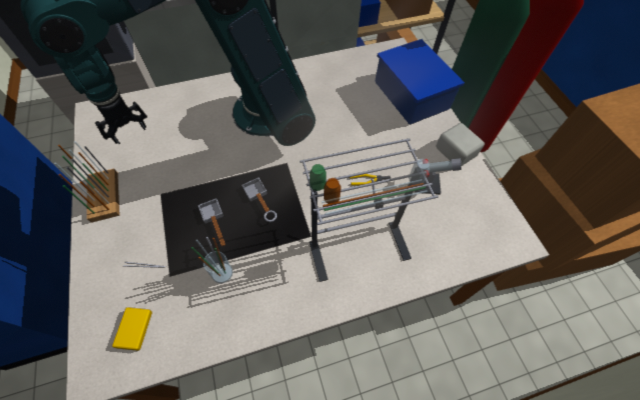

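The top view shows the ring at about (385,220), the ring pan's tray at (394,268) and the plain pan at (452,253). The rack shelf spans (207–362, 95–195), with what looks like the hook near (267,150)–(265,178). Next I'll enlarge these and measure them.

```bash
cat > h.py <<'E'
import cv2,numpy as np
from bench import robot,cams
np.set_printoptions(precision=4,suppress=True)
def ray(c,u,v):
    T=np.array(c['cam_to_world']); d=T[:3,:3]@np.array([(u-c['cx'])/c['fx'],(v-c['cy'])/c['fy'],1.]); return T[:3,3],d
def onz(c,u,v,z):
    o,d=ray(c,u,v); return o+d*(z-o[2])/d[2]
def proj(c,p):
    T=np.array(c['cam_to_world']); q=T[:3,:3].T@(np.asarray(p)-T[:3,3]); return np.array([c['cx']+c['fx']*q[0]/q[2],c['cy']+c['fy']*q[1]/q[2]])
E
python3 - <<'E'
from h import *
im=cv2.imread('pics/top0.png'); c=cams.get_calibration('top')
a=cv2.resize(im[85:205,200:370],None,fx=4,fy=4,interpolation=cv2.INTER_CUBIC)
cv2.imwrite('pics/rackcrop.png',cv2.convertScaleAbs(a,alpha=1.5))
h=cv2.cvtColor(im,cv2.COLOR_BGR2HSV)
m=((h[...,0]>4)&(h[...,0]<18)&(h[...,1]>110)&(h[...,2]>60)).astype(np.uint8)*255
m[:190]=0;m[300:]=0;m[:,:345]=0;m[:,510:]=0
n,l,st,ce=cv2.connectedComponentsWithStats(m)
for i in range(1,n):
    if st[i,4]>40:
        ys,xs=np.nonzero(l==i); vx,vy,x0,y0=cv2.fitLine(np.c_[xs,ys].astype(np.float32),cv2.DIST_L2,0,.01,.01).ravel()
        t=(xs-x0)*vx+(ys-y0)*vy
        for k in(t.min(),t.max()): print(i,st[i],(x0+k*vx,y0+k*vy),onz(c,x0+k*vx,y0+k*vy,.03))
# bright tray & ring inside mat
g=((h[...,1]<60)&(h[...,2]>90)).astype(np.uint8)*255
mm=np.zeros_like(g);mm[206:292,348:503]=255;g&=mm
n,l,st,ce=cv2.connectedComponentsWithStats(g)
for i in range(1,n):
    if st[i,4]>20: print('grey',st[i],ce[i],onz(c,*ce[i],.024))
for p in [(215,94),(363,103),(207,186),(357,195)]: print('shelf',p,onz(c,*p,.37))
E
```

```text
1 [444 200   6   9  44] (np.float64(445.6237554961167), np.float64(199.58504267493743)) [ 0.5927 -0.2815  0.03  ]
1 [444 200   6   9  44] (np.float64(447.84937687970034), np.float64(208.29404641809577)) [ 0.5672 -0.2881  0.03  ]
2 [445 210  10  32 164] (np.float64(447.34620940145004), np.float64(209.66174453518784)) [ 0.5632 -0.2866  0.03  ]
2 [445 210  10  32 164] (np.float64(451.9077678547786), np.float64(241.30163928635918)) [ 0.4711 -0.3001  0.03  ]
3 [384 227  11  29 146] (np.float64(385.6788300401165), np.float64(227.28914699075844)) [ 0.5083 -0.1064  0.03  ]
3 [384 227  11  29 146] (np.float64(391.80098156644465), np.float64(255.26241442026077)) [ 0.4274 -0.125   0.03  ]
grey [377 213  15  15  74] [384.1351 219.8514] [ 0.5301 -0.1026  0.024 ]
grey [440 242  24  25 320] [453.4312 252.8063] [ 0.4375 -0.3065  0.024 ]
grey [389 254  18  24 299] [397.3311 266.1003] [ 0.396  -0.1425  0.024 ]
grey [380 257  10  25  44] [383.1818 266.8182] [ 0.3932 -0.1012  0.024 ]
shelf (215, 94) [0.7848 0.3225 0.37  ]
shelf (363, 103) [0.7719 0.     0.37  ]
shelf (207, 186) [0.5835 0.3333 0.37  ]
shelf (357, 195) [0.5703 0.0104 0.37  ]
```

View pics/rackcrop.png

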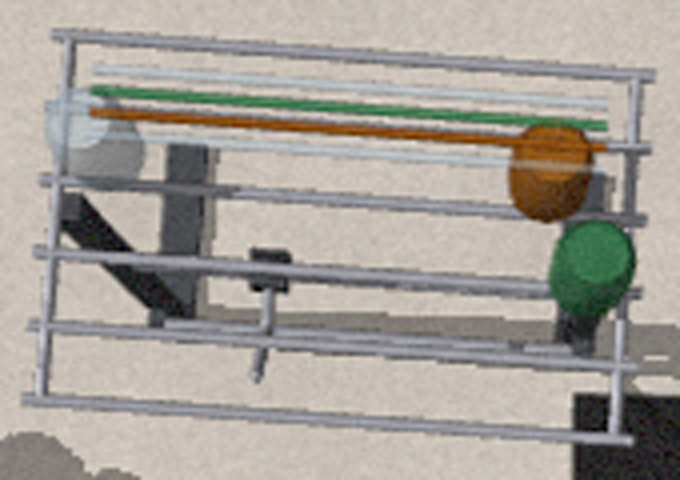

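The rack crop shows the cube at crop (270,269) and the hook tip at crop (258,378). The jog has no tilt axis, so I'll test in free space what an out-of-reach pose does to the tilt.

```bash
python3 - <<'E'
from h import *
c=cams.get_calibration('top')
cube=onz(c,267.5,152.3,.222);tip=onz(c,264.5,179.5,.243)
O=np.array([.6836,.1663]);a=np.radians(-2.6);R=np.array([[np.cos(a),-np.sin(a)],[np.sin(a),np.cos(a)]])
print(cube,R.T@(cube[:2]-O),tip,R.T@(tip[:2]-O))
print('torch',onz(c,175,207,.05),'jar',onz(c,457,172,.05))
E
python3 -m jog '0 0 -1 0 -1;0 0 -1 0 -1;0 0 -1 0 -1;0 0 -1 0 -1;0 0 -1 0 -1;0 0 -1 0 -1;0 0 -1 0 -1'
python3 -m jog '0 0 -1 0 -1;0 0 -1 0 -1;0 0 -1 0 -1;0 0 -1 0 -1;0 0 -1 0 -1;0 0 -1 0 -1;0 0 -1 0 -1'
python3 -c "
from h import *
s=robot.observe();print(s['t'],s['joints'],s['orientation'])"
```

```text
[0.6865 0.2218 0.222 ] [0.0003 0.0555] [0.6154 0.2251 0.243 ] [-0.0708  0.0556]
torch [0.5548 0.5014 0.05  ] jar [ 0.6717 -0.3085  0.05  ]
t: 0.68
tool_pos: [0.2137, -0.4804, 0.4323]
orientation: [179.8, 0.0, 24.0]
ft_force: [-0.9, -0.1, -0.6]
width: 0.0854
finger_force: 0.0
t: 1.27
tool_pos: [0.2008, -0.4511, 0.5284]
orientation: [178.0, 0.2, 24.0]
ft_force: [0.1, 0.1, -0.9]
width: 0.0855
finger_force: 0.0
1.2667 [-75.53    18.9476  51.8314 120.8346   0.0994  80.4811] [177.9626   0.2409  23.9864]
```

```bash
for i in 1 2; do python3 -m jog '0 0 -1 0 -1;0 0 -1 0 -1;0 0 -1 0 -1;0 0 -1 0 -1;0 0 -1 0 -1;0 0 -1 0 -1;0 0 -1 0 -1;0 0 -1 0 -1'
python3 -c "
from h import *
s=robot.observe();print(s['t'],s['joints'],s['orientation'])"; done
```

```text
t: 1.93
tool_pos: [0.1841, -0.4131, 0.5551]
orientation: [175.7, 0.6, 24.0]
ft_force: [0.4, -0.4, -0.8]
width: 0.0851
finger_force: 0.0
1.9333 [-76.4582  13.8796  49.0752 120.8317   0.2197  79.5595] [175.6685   0.5746  23.9689]
t: 2.6
tool_pos: [0.1701, -0.3778, 0.5761]
orientation: [173.5, 0.9, 23.9]
ft_force: [-0.4, -0.5, 0.4]
width: 0.0852
finger_force: 0.0
2.6 [-77.3083   9.3569  46.7425 120.8318   0.3517  78.7225] [173.5036   0.9362  23.9361]
```

Tilt accumulates once a joint limit binds, and each call re-bases the commanded pose. I can use that: grasp flat with the tool down, then tilt the fingers forward to about 80° so the handle stands upright with the ring on top. First I'll undo this sideways 6° by pushing at the folded limit.

```bash
python3 -m jog '0 0 1 0 -1;0 0 1 0 -1;0 0 1 0 -1;0 0 1 0 -1;0 0 1 0 -1;0 0 1 0 -1'
python3 -m jog '0.3 -1 0 0 -1;0.3 -1 0 0 -1;0.3 -1 0 0 -1;0.3 -1 0 0 -1;0.3 -1 0 0 -1;0.3 -1 0 0 -1'
python3 -c "
from h import *
s=robot.observe();print(s['t'],s['joints'],s['orientation'])"
python3 -m jog '0 -1 0 0 -1;0 -1 0 0 -1;0 -1 0 0 -1;0 -1 0 0 -1;0 -1 0 0 -1;0 -1 0 0 -1'
python3 -c "
from h import *
s=robot.observe();print(s['t'],s['joints'],s['orientation'])"
```

```text
t: 3.1
tool_pos: [0.1761, -0.3984, 0.3725]
orientation: [173.8, 0.9, 23.9]
ft_force: [-0.2, -0.9, 1.3]
width: 0.0851
finger_force: 0.0
t: 3.6
tool_pos: [0.1491, -0.1885, 0.3535]
orientation: [173.5, 0.9, 24.0]
ft_force: [0.2, -0.8, 1.2]
width: 0.0856
finger_force: 0.0
3.6 [-70.9457 -18.9806 -16.599   85.7907  -0.3535  84.9715] [173.4647   0.9263  24.0095]
t: 4.1
tool_pos: [0.0858, -0.0186, 0.3319]
orientation: [173.6, 1.5, 23.1]
ft_force: [-1.0, 0.9, -0.4]
width: 0.0856
finger_force: 0.0
4.1 [-83.2965 -38.8882 -24.3711  97.9801   0.3684  73.5375] [173.6256   1.4976  23.1036]
```

```bash
cat >> h.py <<'E'
from scipy.spatial.transform import Rotation as Ro
def go(p,yaw=None):
    s=robot.observe(); R=Ro.from_euler('xyz',s['orientation'],degrees=True).as_matrix()
    print('t',s['t'],'pos',s['tool_pos'],'ori',s['orientation'],'J',s['joints'])
    print('shares',R.T@(np.array(p)-s['tool_pos'])/.2,'axes z',R[:,2],'x',R[:,0])
E
python3 -m jog '0.6 0 0 -0.06 -1;0.6 0 0 -0.12 -1;0.6 0 0 -0.18 -1;0.6 0 0 -0.24 -1;0.6 0 0 -0.3 -1;0.6 0 0 -0.36 -1;0.6 0 0 -0.42 -1;0.6 0 0 -0.48 -1'
python3 -m jog '0 0 0 -0.06 -1;0 0 0 -0.12 -1;0 0 0 -0.18 -1;0 0 0 -0.24 -1;0 0 0 -0.3 -1;0 0 0 -0.36 -1;0 0 0 -0.42 -1;0 0 0 -0.48 -1'
python3 -c "
from h import *
go([.467,-.117,.16])"
```

```text
t: 4.77
tool_pos: [0.1631, 0.0222, 0.3363]
orientation: [174.9, 2.7, 42.9]
ft_force: [0.3, 1.0, -0.6]
width: 0.0851
finger_force: 0.0
t: 5.43
tool_pos: [0.1619, 0.022, 0.3367]
orientation: [179.6, 5.7, 100.5]
ft_force: [0.3, -0.3, 0.1]
width: 0.0851
finger_force: 0.0
t 5.4333 pos [0.1619 0.022  0.3367] ori [179.5709   5.7322 100.4747] J [-132.2083  -49.951   -20.4758  116.3347    4.8168  -52.5723]
shares [-0.8675  1.3664  0.985 ] axes z [ 0.0255 -0.0968 -0.995 ] x [-0.1809  0.9784 -0.0999]
```

```bash
python3 - <<'E'
from h import *
go([.20,-.16,.34]);go([.28,-.33,.30])
E
```

```text
t 5.4333 pos [0.1619 0.022  0.3367] ori [179.5709   5.7322 100.4747] J [-132.2083  -49.951   -20.4758  116.3347    4.8168  -52.5723]
shares [-0.9263  0.0213  0.0763] axes z [ 0.0255 -0.0968 -0.995 ] x [-0.1809  0.9784 -0.0999]
t 5.4333 pos [0.1619 0.022  0.3367] ori [179.5709   5.7322 100.4747] J [-132.2083  -49.951   -20.4758  116.3347    4.8168  -52.5723]
shares [-1.8103  0.258   0.3679] axes z [ 0.0255 -0.0968 -0.995 ] x [-0.1809  0.9784 -0.0999]
```

```bash
python3 -m jog '-0.9 0.1 0 0 -1;-0.9 0.1 0 0 -1;-0.9 0.1 0 0 -1;-0.9 0.1 0 0 -1;-0.9 0.1 0 0 -1;-0.9 0.1 0 0 -1;-0.9 0.1 0 0 -1'
python3 -m jog '-0.8 0.3 0 0 -1;-0.8 0.3 0 0 -1;-0.8 0.3 0 0 -1;-0.8 0.3 0 0 -1;-0.8 0.3 0 0 -1;-0.8 0.3 0 0 -1'
python3 -c "
from h import *
go([.467,-.117,.16])"
```

```text
t: 6.02
tool_pos: [0.1751, -0.0391, 0.3666]
orientation: [178.9, 7.3, 100.0]
ft_force: [-0.5, -0.0, 0.4]
width: 0.0857
finger_force: 0.0
t: 6.52
tool_pos: [0.1746, -0.0494, 0.3739]
orientation: [178.4, 9.0, 100.1]
ft_force: [0.1, -0.3, -0.7]
width: 0.0848
finger_force: 0.0
t 6.5167 pos [ 0.1746 -0.0494  0.3739] ori [178.4137   9.0161 100.0514] J [-151.7319  -47.1131  -14.9612  120.8362    9.0592  -71.8042]
shares [-0.4133  1.3483  1.1861] axes z [ 0.0546 -0.1494 -0.9873] x [-0.1724  0.9725 -0.1567]
```

```bash
python3 - <<'E'
from h import *
go([.16,.02,.34]);go([.09,-.02,.335])
E
python3 -m jog '0.35 0 0.1 0 -1;0.35 0 0.1 0 -1;0.35 0 0.1 0 -1;0.35 0 0.1 0 -1'
python3 - <<'E'
from h import *
go([.09,-.02,.335])
E
```

```text
t 6.5167 pos [ 0.1746 -0.0494  0.3739] ori [178.4137   9.0161 100.0514] J [-151.7319  -47.1131  -14.9612  120.8362    9.0592  -71.8042]
shares [ 0.3764 -0.0143  0.1114] axes z [ 0.0546 -0.1494 -0.9873] x [-0.1724  0.9725 -0.1567]
t 6.5167 pos [ 0.1746 -0.0494  0.3739] ori [178.4137   9.0161 100.0514] J [-151.7319  -47.1131  -14.9612  120.8362    9.0592  -71.8042]
shares [ 0.2461 -0.395   0.1469] axes z [ 0.0546 -0.1494 -0.9873] x [-0.1724  0.9725 -0.1567]
t: 6.85
tool_pos: [0.1635, 0.0166, 0.3426]
orientation: [178.4, 9.0, 100.0]
ft_force: [0.7, 0.1, 0.1]
width: 0.0853
finger_force: 0.0
t 6.85 pos [0.1635 0.0166 0.3426] ori [178.4338   9.0448 100.025 ] J [-127.4979  -49.8266  -19.8805  114.9695    7.7217  -47.3107]
shares [-0.109  -0.3949  0.045 ] axes z [ 0.0543 -0.15   -0.9872] x [-0.1719  0.9725 -0.1572]
```

```bash
python3 -m jog '-0.1 -0.4 0.05 0 -1;-0.1 -0.4 0.05 0 -1;-0.1 -0.4 0.05 0 -1;-0.1 -0.4 0.05 0 -1;-0.6 -0.4 0.1 0 -1;-0.6 -0.4 0.1 0 -1;-0.6 -0.4 0.1 0 -1;-0.6 -0.4 0.1 0 -1'
python3 - <<'E'
from h import *
go([.25,-.28,.3])
E
```

```text
t: 7.52
tool_pos: [0.112, -0.0479, 0.3391]
orientation: [178.4, 8.5, 100.4]
ft_force: [1.6, 0.5, 0.2]
width: 0.0855
finger_force: 0.0
t 7.5167 pos [ 0.112  -0.0479  0.3391] ori [178.4436   8.5106 100.3953] J [-127.8151  -42.7333  -22.8433  105.3595    7.3772  -48.0339]
shares [-1.2232  0.4586  0.3931] axes z [ 0.0534 -0.1406 -0.9886] x [-0.1785  0.9728 -0.148 ]
```

```bash
python3 - <<'E'
from h import *
go([.04,-.13,.34])
E
python3 -m jog '-0.3 -0.45 0.1 0 -1;-0.3 -0.45 0.1 0 -1;-0.3 -0.45 0.1 0 -1;-0.3 -0.45 0.1 0 -1;-0.3 -0.45 0.1 0 -1'
python3 - <<'E'
from h import *
go([.1,-.3,.34])
E
```

```text
t 7.5167 pos [ 0.112  -0.0479  0.3391] ori [178.4436   8.5106 100.3953] J [-127.8151  -42.7333  -22.8433  105.3595    7.3772  -48.0339]
shares [-0.3358 -0.4294  0.0338] axes z [ 0.0534 -0.1406 -0.9886] x [-0.1785  0.9728 -0.148 ]
t: 7.93
tool_pos: [0.0355, -0.1248, 0.326]
orientation: [178.5, 8.6, 100.3]
ft_force: [0.7, -2.3, 0.4]
width: 0.0856
finger_force: 0.0
t 7.9333 pos [ 0.0355 -0.1248  0.326 ] ori [178.5423   8.5728 100.2645] J [-145.5477  -34.7435  -25.4058   97.1449    8.4159  -65.7601]
shares [-0.9197  0.1594  0.072 ] axes z [ 0.0516 -0.1421 -0.9885] x [-0.1762  0.973  -0.1491]
```

```bash
python3 -m jog '-0.9 -0.1 0.07 0 -1;-0.9 0.15 0.07 0 -1;-0.9 0.15 0.07 0 -1;-0.9 0.15 0.07 0 -1;-0.9 0.15 0.07 0 -1;-0.9 0.15 0.07 0 -1;-0.9 0.15 0.07 0 -1'
python3 - <<'E'
from h import *
go([.28,-.27,.34])
go([.467,-.117,.16])
E
```

```text
t: 8.52
tool_pos: [0.0614, -0.2279, 0.3355]
orientation: [178.5, 8.5, 100.1]
ft_force: [-2.8, -0.1, 0.7]
width: 0.0853
finger_force: 0.0
t 8.5167 pos [ 0.0614 -0.2279  0.3355] ori [178.5071   8.4908 100.0872] J [-100.8528  -21.324   -20.7143   83.2023    4.421   -20.7645]
shares [-0.3975  1.038   0.0637] axes z [ 0.0515 -0.1408 -0.9887] x [-0.1732  0.9738 -0.1477]
t 8.5167 pos [ 0.0614 -0.2279  0.3355] ori [178.5071   8.4908 100.0872] J [-100.8528  -21.324   -20.7143   83.2023    4.421   -20.7645]
shares [0.3184 2.0713 0.894 ] axes z [ 0.0515 -0.1408 -0.9887] x [-0.1732  0.9738 -0.1477]
```

```bash
python3 -m jog '-0.3 1 0 -0.06 -1;-0.3 1 0 -0.12 -1;-0.3 1 0 -0.18 -1;-0.3 1 0 -0.24 -1;-0.3 1 0 -0.3 -1;-0.3 1 0 -0.36 -1;-0.3 1 0 -0.42 -1;-0.3 1 0 -0.48 -1'
python3 - <<'E'
from h import *
go([.467,-.117,.20])
E
```

```text
t: 9.18
tool_pos: [0.2709, -0.2498, 0.3493]
orientation: [-175.6, 7.4, 141.1]
ft_force: [0.2, -0.2, -0.7]
width: 0.0855
finger_force: 0.0
t 9.1833 pos [ 0.2709 -0.2498  0.3493] ori [-175.6479    7.3605  141.1405] J [-53.5481  -6.9563  -9.7359  79.0031  -2.3506 -14.5774]
shares [-0.2481  1.1885  0.6967] axes z [ 0.0519 -0.1392 -0.9889] x [-0.7723  0.6222 -0.1281]
```

```bash
python3 -m jog '-0.25 1 0.6 -0.06 -1;-0.25 1 0.6 -0.12 -1;-0.25 1 0.6 -0.18 -1;-0.25 1 0.6 -0.24 -1;-0.25 1 0.6 -0.3 -1;-0.25 1 0.6 -0.36 -1;-0.25 1 0.6 -0.43 -1;-0.25 1 0.6 -0.43 -1'
python3 - <<'E'
from h import *
go([.467,-.117,.12])
cv2.imwrite('pics/w1.png',cams.capture('wrist')[:,:,::-1])
E
```

```text
t: 9.85
tool_pos: [0.4405, -0.1438, 0.2207]
orientation: [-171.6, 1.0, -167.3]
ft_force: [0.0, 0.1, -0.3]
width: 0.0855
finger_force: 0.0
t 9.85 pos [ 0.4405 -0.1438  0.2207] ori [-171.6279    0.9962 -167.2713] J [-24.4002   5.6131 -17.1995  61.3231  -6.0676 -37.3671]
shares [-0.1501  0.174   0.4861] axes z [ 0.0489 -0.1382 -0.9892] x [-0.9753 -0.2203 -0.0174]
```

View pics/w1.png

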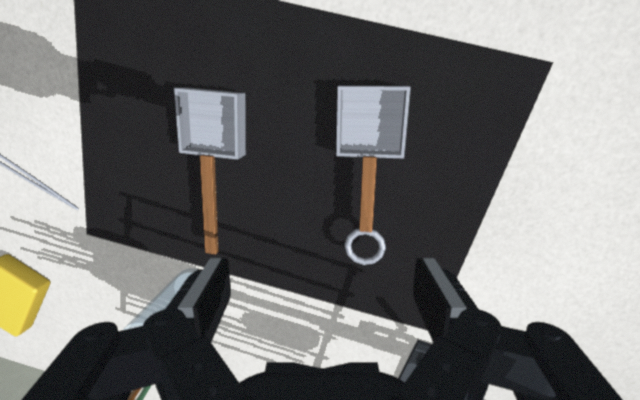

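The wrist view shows the ring at (365,247) and the bar from (369,157) to (366,231). The plain pan sits well to the left. Now I'll refine the grip point.

```bash
python3 - <<'E'
from h import *
im=cv2.imread('pics/w1.png');c=cams.get_calibration('wrist')
e=onz(c,365,247,.027);b0=onz(c,369,158,.03);b1=onz(c,366,230,.03)
d=(b1-b0)[:2];print(e,b0,b1,np.linalg.norm(d),np.degrees(np.arctan2(d[1],d[0])))
d=d/np.linalg.norm(d);g=e[:2]-.065*d;print('grip',g,'mid',(b0+b1)/2)
go([g[0],g[1],.11]);go([g[0],g[1],.010])
E
```

```text
[ 0.5308 -0.1029  0.027 ] [ 0.4276 -0.126   0.03  ] [ 0.5081 -0.1077  0.03  ] 0.08260510833764784 12.817086942050079
grip [ 0.4674 -0.1173] mid [ 0.4678 -0.1169  0.03  ]
t 9.9 pos [ 0.4403 -0.1443  0.2214] ori [-171.5926    1.0707 -167.5012] J [-24.4713   5.5489 -17.1789  61.3442  -6.0674 -37.2058]
shares [-0.1515  0.1832  0.5387] axes z [ 0.0497 -0.1387 -0.9891] x [-0.9761 -0.2164 -0.0187]
t 9.9 pos [ 0.4403 -0.1443  0.2214] ori [-171.5926    1.0707 -167.5012] J [-24.4713   5.5489 -17.1789  61.3442  -6.0674 -37.2058]
shares [-0.1422  0.2563  1.0333] axes z [ 0.0497 -0.1387 -0.9891] x [-0.9761 -0.2164 -0.0187]
```

```bash
python3 -m jog '-0.15 0.18 0.5 0 0;-0.15 0.18 0.5 0 0;-0.15 0.18 0.5 0 0;-0.15 0.18 0.5 0 0;-0.145 0.24 0.9 0 0;-0.145 0.24 0.9 0 0;-0.145 0.24 0.9 0 0'
python3 - <<'E'
from h import *
go([.4678,-.119,.011])
E
```

```text
t: 10.48
tool_pos: [0.4651, -0.1171, 0.0342]
orientation: [-171.7, 0.9, -167.9]
ft_force: [-0.8, 1.0, -0.9]
width: 0.0426
finger_force: 0.0
t 10.4833 pos [ 0.4651 -0.1171  0.0342] ori [-171.7239    0.9112 -167.9298] J [-19.9665  17.1236 -34.8258  32.8707  -6.5272 -32.2664]
shares [-0.0093  0.0049  0.1168] axes z [ 0.0455 -0.1375 -0.9895] x [-0.9778 -0.2091 -0.0159]
```

```bash
python3 -m jog '-0.01 0.005 0.11 0 0.3;-0.01 0.005 0.11 0 0.3;-0.01 0.005 0.11 0 1;-0.01 0.005 0.11 0 1;-0.01 0.005 0.11 0 1;-0.01 0.005 0.11 0 1;-0.01 0.005 0.11 0 1;-0.01 0.005 0.11 0 1'
python3 -m jog '0 0 -0.2 0 1;0 0 -0.4 0 1;0 0 -0.6 0 1;0 0 -0.8 0 1;0 0 -1 0 1;0 0 -1 0 1;0 0 -1 0 1'
python3 - <<'E'
from h import *
go([.55,-.05,.45])
E
```

```text
t: 11.15
tool_pos: [0.4719, -0.1197, 0.0172]
orientation: [-171.4, 1.3, -167.8]
ft_force: [2.7, -0.9, 6.8]
width: 0.0122
finger_force: 59.0
t: 11.73
tool_pos: [0.4611, -0.0914, 0.2156]
orientation: [-171.4, 1.4, -167.8]
ft_force: [0.4, -0.1, -2.1]
width: 0.0121
finger_force: 59.6
t 11.7333 pos [ 0.4611 -0.0914  0.2156] ori [-171.4317    1.4025 -167.8238] J [-16.9974   6.7589 -16.6824  61.1408  -6.7935 -29.3903]
shares [-0.5066 -0.0656 -1.1632] axes z [ 0.0551 -0.1405 -0.9885] x [-0.9772 -0.2109 -0.0245]
```

The pan is gripped (width 12 mm, 59 N, about 2 N of weight). Next I'll align the heading with the rack and go up to where the stretched arm can tilt.

```bash
python3 -m jog '0 0 -1 0.05 1;-0.1 0.3 -1 0.12 1;-0.2 0.7 -1 0.12 1;-0.2 0.7 -1 0.12 1;-0.2 0.7 -1 0.12 1;-0.2 0.7 -1 0.12 1;-0.2 0.7 -1 0.12 1;-0.2 0.7 -1 0.12 1'
python3 -m jog '-0.5 0 -1 0 1;-0.5 0 -1 0 1;-0.5 0 -1 0 1;-0.5 0 -1 0 1;-0.5 0 -1 0 1;-0.5 0 -1 0 1;-0.5 0 -1 0 1;-0.5 0 -1 0 1'
python3 - <<'E'
from h import *
go([.55,.08,.8])
E
```

```text
t: 12.4
tool_pos: [0.461, 0.0823, 0.3915]
orientation: [-172.1, 3.3, 178.1]
ft_force: [0.6, -0.1, -1.6]
width: 0.0121
finger_force: 59.6
t: 13.07
tool_pos: [0.66, 0.0996, 0.504]
orientation: [-172.9, 12.6, 179.1]
ft_force: [67.6, 2.2, 39.6]
width: 0.0125
finger_force: 60.3
t 13.0667 pos [0.66   0.0996 0.504 ] ori [-172.8545   12.5714  179.0878] J [  5.2021  35.9792  78.3678 120.6357  -8.4348   6.0327]
shares [ 0.2132 -0.3004 -1.5386] axes z [ 0.214  -0.1278 -0.9684] x [-0.9759  0.0155 -0.2177]
```

A 67 N force reading is unexpected, so I'll look before moving on.

```bash
python3 - <<'E'
from h import *
im=cams.capture('scene');s=robot.observe();print(s['ft_force'],s['joint_vel'],s['width'])
cv2.imwrite('pics/s2.png',cv2.resize(im[:,:,::-1],None,fx=1.25,fy=1.25))
print(s['joints'])
E
```

```text
[  9.096    0.0114 -10.776 ] [-0.1627  0.507  -5.8803 -1.4131  0.2803  1.2586] 0.01209144001755403
[  5.1228  36.7197  77.7631 120.5782  -8.4249   6.0058]
```

View pics/s2.png

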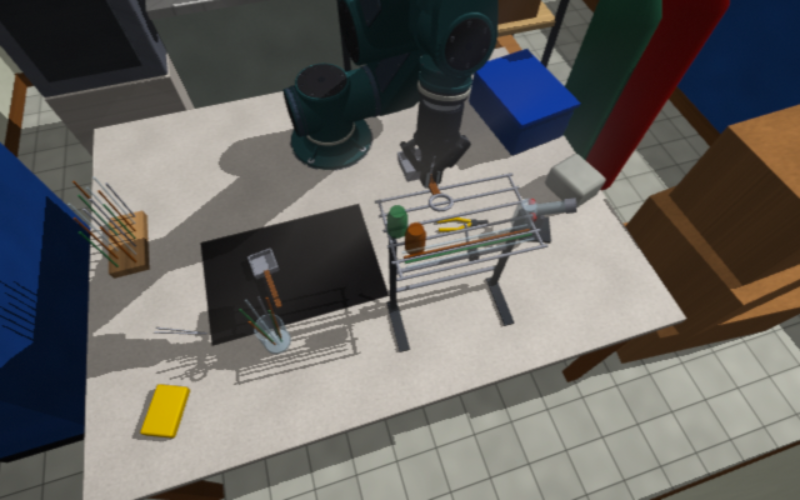

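The picture shows the pan in free air above the shelf, with the ring near (440,202). The force was the arm decelerating into its J3 stop, so I'll push more gently.

```bash
python3 -m jog '0 0 -0.1 0 1;0 0 -0.2 0 1;0 0 -0.3 0 1;0 0 -0.4 0 1;0 0 -0.5 0 1;0 0 -0.6 0 1;0 0 -0.7 0 1;0 0 -0.8 0 1'
python3 -c "
from h import *
go([.5,.1,.8])"
python3 -m jog '0 0 -0.1 0 1;0 0 -0.2 0 1;0 0 -0.3 0 1;0 0 -0.4 0 1;0 0 -0.5 0 1;0 0 -0.6 0 1;0 0 -0.7 0 1;0 0 -0.8 0 1'
python3 -c "
from h import *
go([.5,.1,.8])"
```

```text
t: 13.78
tool_pos: [0.6298, 0.1059, 0.5514]
orientation: [-173.2, 16.5, 179.6]
ft_force: [0.2, 0.2, -2.8]
width: 0.0122
finger_force: 59.6
t 13.7833 pos [0.6298 0.1059 0.5514] ori [-173.2098   16.5296  179.6239] J [  6.08    31.7407  78.2611 120.8289  -8.5835   6.2586]
shares [ 0.2682 -0.1962 -1.3627] axes z [ 0.2817 -0.1201 -0.9519] x [-0.9587  0.0063 -0.2845]
t: 14.45
tool_pos: [0.5997, 0.1103, 0.595]
orientation: [-173.5, 20.5, -179.9]
ft_force: [0.6, 0.3, -2.6]
width: 0.0119
finger_force: 59.6
t 14.45 pos [0.5997 0.1103 0.595 ] ori [-173.5082   20.5416 -179.8888] J [  6.9052  27.7549  78.2718 120.8344  -8.8305   6.4369]
shares [ 0.107  -0.1784 -1.1219] axes z [ 0.3489 -0.1124 -0.9304] x [-0.9364 -0.0018 -0.3509]
```

```bash
python3 -m jog '0 0 -0.2 0 1;0 0 -0.4 0 1;0 0 -0.6 0 1;0 0 -0.8 0 1;0 0 -1 0 1;0 0 -1 0 1;0 0 -1 0 1;0 0 -1 0 1'
python3 -m jog '0.1 0 -0.2 0 1;0.2 0 -0.4 0 1;0.3 0 -0.6 0 1;0.4 0 -0.8 0 1;0.5 0 -1 0 1;0.5 0 -1 0 1;0.5 0 -1 0 1;0.5 0 -1 0 1'
python3 -m jog '0 0 -0.2 0 1;0 0 -0.4 0 1;0 0 -0.6 0 1;0 0 -0.8 0 1;0 0 -1 0 1;0 0 -1 0 1;0 0 -1 0 1;0 0 -1 0 1'
python3 -c "
from h import *
go([.5,.1,.8])"
```

```text
t: 15.12
tool_pos: [0.5651, 0.1142, 0.638]
orientation: [-173.8, 24.7, -179.4]
ft_force: [-0.2, -0.1, -2.7]
width: 0.0123
finger_force: 59.6
t: 15.78
tool_pos: [0.5214, 0.1281, 0.6821]
orientation: [-174.3, 29.4, -178.8]
ft_force: [0.1, -0.9, -1.8]
width: 0.0124
finger_force: 59.6
t: 16.45
tool_pos: [0.4804, 0.1285, 0.7199]
orientation: [-174.7, 33.6, -178.4]
ft_force: [0.4, -0.3, -2.9]
width: 0.0122
finger_force: 59.6
t 16.45 pos [0.4804 0.1285 0.7199] ori [-174.6737   33.6366 -178.3544] J [ 11.8332  15.0148  78.2658 120.8345 -10.8894   8.6244]
shares [-0.2999 -0.1708 -0.2669] axes z [ 0.554  -0.0769 -0.829 ] x [-0.8322 -0.0239 -0.5539]
```

```bash
python3 -m jog '0.2 0.05 -0.2 0 1;0.4 0.1 -0.4 0 1;0.6 0.15 -0.6 0 1;0.8 0.2 -0.8 0 1;1 0.2 -1 0 1;1 0.2 -1 0 1;1 0.2 -1 0 1;1 0.2 -1 0 1'
python3 -c "
from h import *
go([.5,.1,.8])"
python3 -m jog '0 0 -0.2 0 1;0 0 -0.4 0 1;0 0 -0.6 0 1;0 0 -0.8 0 1;0 0 -1 0 1;0 0 -1 0 1;0 0 -1 0 1;0 0 -1 0 1'
python3 -m jog '0 0 -0.2 0 1;0 0 -0.4 0 1;0 0 -0.6 0 1;0 0 -0.8 0 1;0 0 -1 0 1;0 0 -1 0 1;0 0 -1 0 1;0 0 -1 0 1'
python3 -c "
from h import *
go([.5,.1,.8])"
```

```text
t: 17.12
tool_pos: [0.2329, 0.1589, 0.7163]
orientation: [-176.0, 35.3, -178.1]
ft_force: [-0.3, -0.3, -2.4]
width: 0.0124
finger_force: 59.6
t 17.1167 pos [0.2329 0.1589 0.7163] ori [-175.9905   35.2581 -178.14  ] J [ 42.782   -5.3833  51.0262 120.8645 -25.4696  36.331 ]
shares [-1.3238 -0.3072  0.4458] axes z [ 0.5778 -0.0512 -0.8146] x [-0.8161 -0.0265 -0.5773]
t: 17.78
tool_pos: [0.2066, 0.1163, 0.7315]
orientation: [-177.1, 36.7, -178.1]
ft_force: [-0.1, -0.7, -2.7]
width: 0.012
finger_force: 59.6
t: 18.45
tool_pos: [0.2197, 0.0943, 0.8483]
orientation: [-177.6, 53.1, -173.8]
ft_force: [0.3, 0.2, -2.6]
width: 0.0121
finger_force: 59.6
t 18.45 pos [0.2197 0.0943 0.8483] ori [-177.6491   53.0721 -173.8052] J [ -1.0693 -10.9397  72.8572 120.767    3.4571  -4.3648]
shares [-0.646  -0.0712  1.2651] axes z [ 0.7985  0.0454 -0.6003] x [-0.5973 -0.0648 -0.7994]
```

```bash
python3 -m jog '-0.1 0 -0.2 0 1;-0.2 0 -0.4 0 1;-0.3 0 -0.6 0 1;-0.4 0 -0.8 0 1;-0.5 0 -1 0 1;-0.5 0 -1 0 1;-0.5 0 -1 0 1;-0.5 0 -1 0 1'
python3 -c "
from h import *
go([.5,.1,.8])"
python3 -m jog '-0.1 0 -0.2 0 1;-0.2 0 -0.4 0 1;-0.3 0 -0.6 0 1;-0.4 0 -0.8 0 1;-0.5 0 -1 0 1;-0.5 0 -1 0 1;-0.5 0 -1 0 1;-0.5 0 -1 0 1'
python3 -c "
from h import *
go([.45,.2233,.35])"
```

```text
t: 19.12
tool_pos: [0.2068, 0.0954, 0.874]
orientation: [-178.4, 57.3, -173.7]
ft_force: [0.6, -0.6, -2.7]
width: 0.012
finger_force: 59.6
t 19.1167 pos [0.2068 0.0954 0.874 ] ori [-178.3709   57.3043 -173.7478] J [  8.2105  -9.9205  78.1442 120.8057  -3.2768   1.0594]
shares [-0.4773 -0.0961  1.4316] axes z [ 0.8393  0.0634 -0.54  ] x [-0.537  -0.0588 -0.8416]
t: 19.78
tool_pos: [0.1663, 0.0863, 0.8851]
orientation: [-178.5, 60.4, -173.3]
ft_force: [0.5, -0.4, -1.9]
width: 0.0122
finger_force: 59.7
t 19.7833 pos [0.1663 0.0863 0.8851] ori [-178.4776   60.3848 -173.3144] J [ 12.7062 -12.7315  78.2704 120.8333  -6.7521   2.9919]
shares [1.5903 0.5844 2.6016] axes z [ 0.8662  0.0748 -0.494 ] x [-0.4908 -0.0575 -0.8694]
```

```bash
python3 -m jog '0 0 -0.2 0 1;0 0 -0.4 0 1;0 0 -0.6 0 1;0 0 -0.8 0 1;0 0 -1 0 1;0 0 -1 0 1;0 0 -1 0 1;0 0 -1 0 1'
python3 -m jog '0 0.05 -0.2 0 1;0 0.1 -0.4 0 1;0 0.1 -0.6 0 1;0 0.1 -0.8 0 1;0 0.1 -1 0 1;0 0.1 -1 0 1;0 0.1 -1 0 1;0 0.1 -1 0 1'
python3 -c "
from h import *
go([.45,.2233,.35])"
```

```text
t: 20.45
tool_pos: [0.1132, 0.0713, 0.8966]
orientation: [-178.6, 64.6, -173.0]
ft_force: [0.0, -0.5, -1.8]
width: 0.0118
finger_force: 59.7
t: 21.12
tool_pos: [0.06, 0.0669, 0.9036]
orientation: [-178.8, 68.8, -172.8]
ft_force: [0.5, -0.3, -3.0]
width: 0.0123
finger_force: 59.7
t 21.1167 pos [0.06   0.0669 0.9036] ori [-178.7945   68.7614 -172.7803] J [ 12.0321 -21.2252  78.2637 120.8328  -5.6898   1.7501]
shares [1.8438 0.5917 2.8859] axes z [ 0.9271  0.0962 -0.3622] x [-0.3594 -0.0455 -0.9321]
```

```bash
python3 -m jog '0 0.05 -0.2 0 1;0 0.1 -0.4 0 1;0 0.1 -0.6 0 1;0 0.1 -0.8 0 1;0 0.1 -1 0 1;0 0.1 -1 0 1;0 0.1 -1 0 1;0 0.1 -1 0 1'
python3 -m jog '0 0.05 -0.2 0 1;0 0.1 -0.4 0 1;0 0.1 -0.6 0 1;0 0.1 -0.8 0 1;0 0.1 -1 0 1;0 0.1 -1 0 1;0 0.1 -1 0 1;0 0.1 -1 0 1'
python3 -c "
from h import *
go([.40,.2,.5])"
```

```text
t: 21.78
tool_pos: [0.0062, 0.0615, 0.9068]
orientation: [-178.9, 73.0, -172.5]
ft_force: [0.3, -0.7, -2.7]
width: 0.0122
finger_force: 59.7
t: 22.45
tool_pos: [-0.0479, 0.0563, 0.906]
orientation: [-178.9, 77.2, -172.2]
ft_force: [1.2, 0.0, -1.9]
width: 0.0118
finger_force: 59.8
t 22.45 pos [-0.0479  0.0563  0.906 ] ori [-178.852    77.1687 -172.2096] J [ 10.1736 -29.7158  78.2627 120.8312  -3.4716   0.5301]
shares [1.465  0.4623 2.7007] axes z [ 0.9686  0.1123 -0.222 ] x [-0.22   -0.0301 -0.975 ]
```

Tilt is now 77° with the handle nearly upright. I'll bring it forward and down in front of the hook, at low height.

```bash
python3 -m jog '0 0 0.2 0 1;0.1 0.1 0.4 0 1;0.2 0.15 0.6 0 1;0.3 0.15 0.8 0 1;0.4 0.15 1 0 1;0.5 0.15 1 0 1;0.5 0.15 1 0 1;0.5 0.15 1 0 1'
python3 -m jog '0.1 0.05 0.2 0 1;0.2 0.1 0.4 0 1;0.3 0.15 0.6 0 1;0.4 0.15 0.8 0 1;0.5 0.15 1 0 1;0.6 0.15 1 0 1;0.6 0.15 1 0 1;0.6 0.15 1 0 1'
python3 -c "
from h import *
go([.40,.22,.5]);go([.43,.22,.3])"
```

```text
t: 23.12
tool_pos: [0.1045, 0.1016, 0.7812]
orientation: [-178.9, 77.2, -172.2]
ft_force: [-0.7, 0.9, -0.5]
width: 0.0121
finger_force: 59.7
t: 23.78
tool_pos: [0.2679, 0.1152, 0.6465]
orientation: [179.1, 75.4, -173.8]
ft_force: [-0.6, -0.8, -2.5]
width: 0.0122
finger_force: 59.7
t 23.7833 pos [0.2679 0.1152 0.6465] ori [ 179.078    75.381  -173.8473] J [  7.2662 -48.8349 -22.1006  41.3514  -0.1554   0.281 ]
shares [0.5291 0.4359 0.8816] axes z [ 0.9602  0.1197 -0.2524] x [-0.2509 -0.0271 -0.9676]
t 23.7833 pos [0.2679 0.1152 0.6465] ori [ 179.078    75.381  -173.8473] J [  7.2662 -48.8349 -22.1006  41.3514  -0.1554   0.281 ]
shares [1.459  0.4134 1.278 ] axes z [ 0.9602  0.1197 -0.2524] x [-0.2509 -0.0271 -0.9676]
```

```bash
python3 -m jog '0.1 0.1 0.2 0 1;0.2 0.2 0.4 0 1;0.3 0.3 0.6 0 1;0.4 0.4 0.8 0 1;0.5 0.4 0.9 0 1;0.5 0.4 0.9 0 1;0.5 0.4 0.9 0 1'
python3 -m jog '0.2 0 0 0 1;0.4 0 0 0 1;0.6 0 0 0 1;0.8 0 0 0 1;1 0 0 0 1;1 0 0 0 1;1 0 0 0 1'
python3 -c "
from h import *
go([.46,.222,.23])"
```

```text
t: 24.37
tool_pos: [0.4055, 0.2165, 0.5032]
orientation: [179.5, 75.3, -173.1]
ft_force: [1.6, 0.5, -0.2]
width: 0.0117
finger_force: 59.7
t: 24.95
tool_pos: [0.3535, 0.2199, 0.344]
orientation: [-179.8, 73.2, -173.0]
ft_force: [0.1, -0.7, -0.9]
width: 0.0116
finger_force: 60.0
t 24.95 pos [0.3535 0.2199 0.344 ] ori [-179.8067   73.2391 -173.0236] J [ 43.0289 -25.6486 -67.436  -21.308  -34.489   11.8828]
shares [ 0.3928 -0.0518  0.6721] axes z [ 0.9508  0.113  -0.2884] x [-0.2862 -0.035  -0.9575]
```

```bash
python3 -m jog '0 0 0.2 0 1;0.1 -0.02 0.4 0 1;0.2 -0.04 0.6 0 1;0.3 -0.05 0.67 0 1;0.39 -0.05 0.67 0 1;0.39 -0.05 0.67 0 1;0.39 -0.05 0.67 0 1'
python3 - <<'E'
from h import *
go([.53,.222,.19])
for n in('scene','top'):
    im=cams.capture(n)[:,:,::-1];cv2.imwrite(f'pics/{n}3.png',im)
a=cv2.imread('pics/top3.png')[90:240,190:360];b=cv2.imread('pics/scene3.png')[120:270,280:450]
cv2.imwrite('pics/c3.png',np.vstack([cv2.resize(x,None,fx=2,fy=2,interpolation=cv2.INTER_CUBIC) if 0 else cv2.resize(x,(340,300),interpolation=cv2.INTER_CUBIC) for x in(a,b)]))
E
```

```text
t: 25.53
tool_pos: [0.4818, 0.2501, 0.2878]
orientation: [-179.2, 70.7, -173.4]
ft_force: [-0.1, -0.3, -2.3]
width: 0.0121
finger_force: 60.0
t 25.5333 pos [0.4818 0.2501 0.2878] ori [-179.1888   70.6962 -173.428 ] J [ 31.0346  -4.3238 -67.4282 -41.9252 -23.8075   8.6051]
shares [ 0.3876 -0.1621  0.3748] axes z [ 0.9391  0.0939 -0.3305] x [-0.3284 -0.0378 -0.9438]
```

View pics/c3.png

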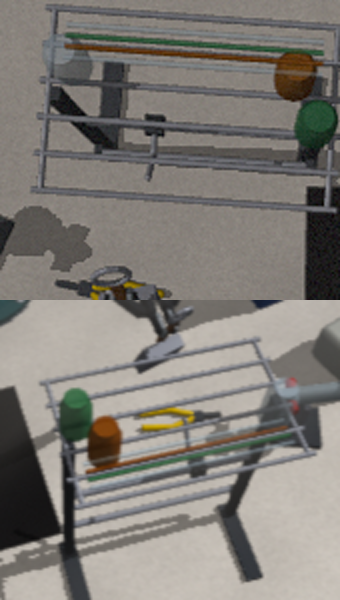

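The top crop shows the ring at full-picture pixel (245.5,227), the hook below the shelf and the pliers under the gripper. I'll check the ring offset.

```bash
python3 - <<'E'
from h import *
c=cams.get_calibration('top');print(onz(c,245.5,227,.3487),proj(c,[.4925,.2515,.3487]))
print('hook tip z?',proj(c,[.6154,.2251,.245]))
im=cv2.imread('pics/top3.png');cv2.imwrite('pics/c4.png',cv2.resize(im[205:240,215:285],None,fx=8,fy=8,interpolation=cv2.INTER_CUBIC))
E
```

```text
[0.4973 0.2516 0.3487] [245.4617 229.1988]
hook tip z? [264.3888 179.4164]
```

View pics/c4.png

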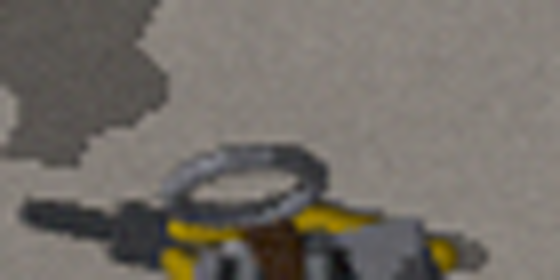

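```bash
python3 - <<'E'
from h import *
go([.51,.225,.20])
E
python3 -m jog '0.1 -0.05 0.1 0 1;0.2 -0.1 0.2 0 1;0.3 -0.14 0.28 0 1;0.37 -0.14 0.28 0 1;0.37 -0.14 0.28 0 1;0.37 -0.14 0.28 0 1'
python3 - <<'E'
from h import *
go([.561,.224,.189])
E
```

```text
t 25.6333 pos [0.4813 0.2504 0.2888] ori [-179.3      70.7779 -173.488 ] J [ 31.0958  -4.449  -67.4181 -41.877  -23.8229   8.611 ]
shares [ 0.3768 -0.1393  0.2691] axes z [ 0.9395  0.0949 -0.3292] x [-0.3271 -0.0373 -0.9442]
t: 26.13
tool_pos: [0.5366, 0.2491, 0.2357]
orientation: [-178.6, 68.3, -173.6]
ft_force: [0.1, 0.1, -1.0]
width: 0.0121
finger_force: 60.0
t 26.1333 pos [0.5366 0.2491 0.2357] ori [-178.565    68.3197 -173.6393] J [ 26.5505   6.5176 -67.4102 -50.7657 -20.1281   7.8046]
shares [ 0.1774 -0.1334  0.1895] axes z [ 0.926   0.078  -0.3693] x [-0.3672 -0.0409 -0.9293]
```

```bash
python3 -m jog '0.09 -0.06 0.05 0 1;0.18 -0.13 0.1 0 1;0.25 -0.2 0.15 0 1;0.25 -0.2 0.19 0 1;0.25 -0.2 0.19 0 1;0.25 -0.2 0.19 0 1'
python3 - <<'E'
from h import *
s=robot.observe();R=Ro.from_euler('xyz',s['orientation'],degrees=True).as_matrix()
print('ring',s['tool_pos']-.061*R[:,0]-.0067*R[:,2])
go([.561,.224,.189])
E
```

```text
t: 26.63
tool_pos: [0.5781, 0.2252, 0.1973]
orientation: [-178.1, 66.4, -173.8]
ft_force: [0.2, -0.4, -1.8]
width: 0.0122
finger_force: 60.0
ring [0.5963 0.2274 0.2559]
t 26.6333 pos [0.5781 0.2252 0.1973] ori [-178.0947   66.4237 -173.8374] J [ 20.6939  13.1834 -67.4012 -56.1144 -15.1901   5.9689]
shares [ 0.0725  0.0011 -0.062 ] axes z [ 0.9143  0.0653 -0.3997] x [-0.3977 -0.0429 -0.9165]
```

```bash
python3 - <<'E'
from h import *
P=[]
for n,p in(('top',None),('scene',None)):
    im=cams.capture(n)[:,:,::-1];c=cams.get_calibration(n)
    u,v=proj(c,[.605,.226,.245]).astype(int);print(n,u,v,'ring',proj(c,[.5963,.2274,.2559]),'tip',proj(c,[.6154,.2251,.245]))
    P.append(cv2.resize(im[v-25:v+25,u-40:u+40],(640,400)[:2] if 0 else (480,300),interpolation=cv2.INTER_CUBIC))
cv2.imwrite('pics/c5.png',cv2.convertScaleAbs(np.vstack(P),alpha=1.5))
E
```

```text
top 263 183 ring [262.7153 186.7184] tip [264.3888 179.4164]
scene 369 175 ring [369.7257 171.3362] tip [370.8225 178.3058]
```

View pics/c5.png

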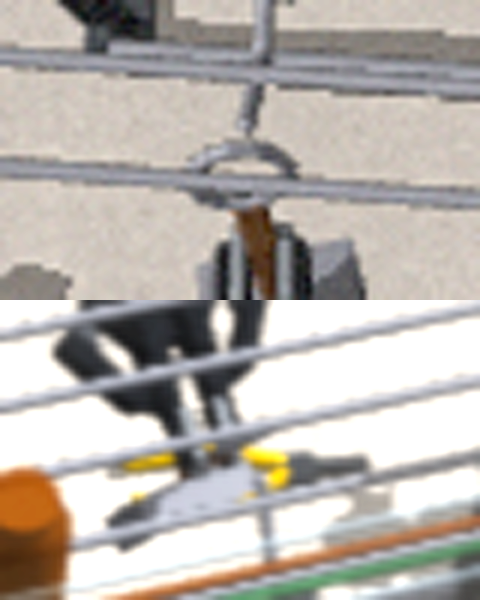

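The top crop shows the ring centred at (263.7,187.3), directly in line with the hook tip at (264,180). Now I'll work out the insertion waypoints.

```bash
python3 - <<'E'
from h import *
s=robot.observe();R=Ro.from_euler('xyz',s['orientation'],degrees=True).as_matrix();print(s['tool_pos'],s['joints'])
r0=s['tool_pos']-.061*R[:,0]-.0067*R[:,2]+[-.001,-.0015,0];print(r0)
for p in [(.597,.2252,.248),(.618,.2250,.242),(.634,.2245,.219),(.648,.2236,.197)]: print(p,R.T@(np.array(p)-r0)/.2)
E
```

```text
[0.578  0.2255 0.1977] [ 20.7231  13.1527 -67.4025 -56.1265 -15.1878   5.9714]
[0.5951 0.2262 0.2563]
(0.597, 0.2252, 0.248) [ 0.0347 -0.0052  0.025 ]
(0.618, 0.225, 0.242) [ 0.0205 -0.0139  0.1329]
(0.634, 0.2245, 0.219) [ 0.0943 -0.0211  0.2518]
(0.648, 0.2236, 0.197) [ 0.1676 -0.0296  0.3595]
```

```bash
python3 -m jog '0.035 -0.005 0.025 0 1;0.035 -0.005 0.025 0 1;0.035 -0.005 0.025 0 1;0.03 -0.01 0.06 0 1;0.025 -0.012 0.1 0 1;0.02 -0.014 0.133 0 1;0.02 -0.014 0.133 0 1'
python3 - <<'E'
from h import *
s=robot.observe();R=Ro.from_euler('xyz',s['orientation'],degrees=True).as_matrix();print(s['tool_pos'],s['joints'],s['ft_force'],s['ft_torque'])
r0=s['tool_pos']-.061*R[:,0]-.0067*R[:,2]+[-.001,-.0015,0];print(r0)
for p in [(.634,.2245,.219),(.648,.2236,.197)]: print(p,R.T@(np.array(p)-r0)/.2)
im=cams.capture('top')[:,:,::-1]
cv2.imwrite('pics/c6.png',cv2.convertScaleAbs(cv2.resize(im[150:210,225:305],(640,480),interpolation=cv2.INTER_CUBIC),alpha=1.5))
E
```

```text
t: 27.32
tool_pos: [0.6032, 0.2237, 0.1821]
orientation: [-178.1, 66.4, -173.9]
ft_force: [0.4, 0.6, -2.1]
width: 0.0123
finger_force: 60.0
[0.6032 0.2237 0.1821] [ 19.2222  17.129  -66.2895 -59.0873 -13.8996   5.3655] [ 0.4351  0.6368 -2.1419] [-0.0968  1.1083  0.0351]
[0.6203 0.2243 0.2407]
(0.634, 0.2245, 0.219) [ 0.0721 -0.0029  0.106 ]
(0.648, 0.2236, 0.197) [ 0.1452 -0.0113  0.2137]
```

View pics/c6.png

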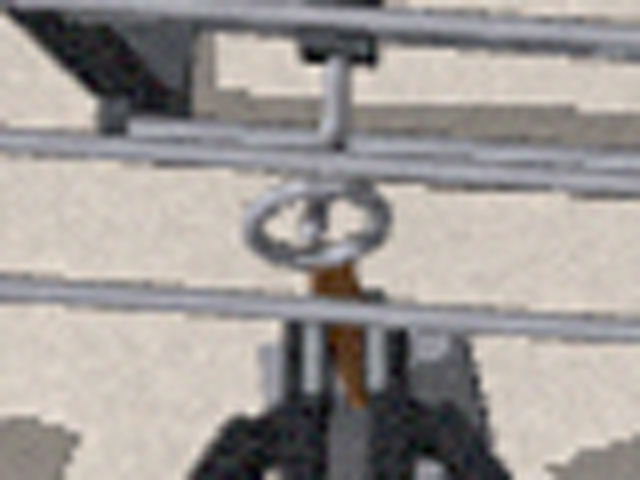

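The hook tip at (313,228) shows inside the ring opening, whose centre is (317,226), and there's no contact force. I'll follow the hook down to the bend.

```bash
python3 -m jog '0.025 0 0.035 0 1;0.05 0 0.07 0 1;0.072 -0.003 0.106 0 1;0.072 -0.003 0.106 0 1'
python3 -m jog '0.025 0 0.035 0 1;0.05 -0.005 0.07 0 1;0.07 -0.008 0.105 0 1;0.07 -0.008 0.105 0 1;0.07 -0.008 0.105 0 1'
python3 - <<'E'
from h import *
s=robot.observe();R=Ro.from_euler('xyz',s['orientation'],degrees=True).as_matrix();print(s['tool_pos'],s['joints'],s['ft_force'],s['ft_torque'])
r0=s['tool_pos']-.061*R[:,0]-.0067*R[:,2]+[-.001,-.0015,0];print(r0,R)
E
```

```text
t: 27.7
tool_pos: [0.6158, 0.2238, 0.1597]
orientation: [-178.1, 66.3, -173.8]
ft_force: [-1.1, -0.2, -1.9]
width: 0.012
finger_force: 60.0
t: 28.12
tool_pos: [0.6297, 0.2231, 0.1402]
orientation: [-178.1, 66.5, -173.9]
ft_force: [1.5, -0.4, 2.2]
width: 0.0126
finger_force: 59.8
[0.6297 0.2231 0.1402] [ 17.9425  25.8445 -66.8399 -68.5467 -12.7267   4.8196] [ 1.5182 -0.4174  2.1948] [-0.0038  0.1605 -0.1235]
[0.6468 0.2238 0.1989] [[-0.3968 -0.0762  0.9147]
 [-0.0424  0.997   0.0646]
 [-0.9169 -0.0131 -0.3989]]
```

The hook now carries the weight (force z went from -2 to +2 N), so the ring is seated. I'll pivot the pan gently towards vertical about the hook.

```bash
python3 -m jog '-0.003 0 0.012 0 1;-0.004 0 0.024 0 1;-0.005 0 0.036 0 1;-0.005 0 0.036 0 1'
python3 -m jog '0 0 0.012 0 1;0 0 0.024 0 1;0.002 0 0.036 0 1;0.002 0 0.036 0 1'
python3 - <<'E'
from h import *
im=cams.capture('top')[:,:,::-1];im2=cams.capture('wrist')[:,:,::-1]
print(robot.observe()['ft_force'],robot.observe()['ft_torque'])
a=cv2.convertScaleAbs(cv2.resize(im[150:210,225:305],(400,300),interpolation=cv2.INTER_CUBIC),alpha=1.5)
cv2.imwrite('pics/c7.png',np.hstack([a,cv2.resize(im2,(400,300))]))
E
```

```text
t: 28.45
tool_pos: [0.6363, 0.2235, 0.138]
orientation: [-178.1, 66.4, -173.9]
ft_force: [-5.3, -2.5, 3.9]
width: 0.0121
finger_force: 60.0
t: 28.78
tool_pos: [0.6432, 0.2243, 0.135]
orientation: [-178.1, 66.5, -173.9]
ft_force: [-2.7, 0.6, 6.0]
width: 0.0115
finger_force: 60.4
[-3.2896 -0.6254  5.7364] [ 0.0459 -0.4384  0.021 ]
```

View pics/c7.png

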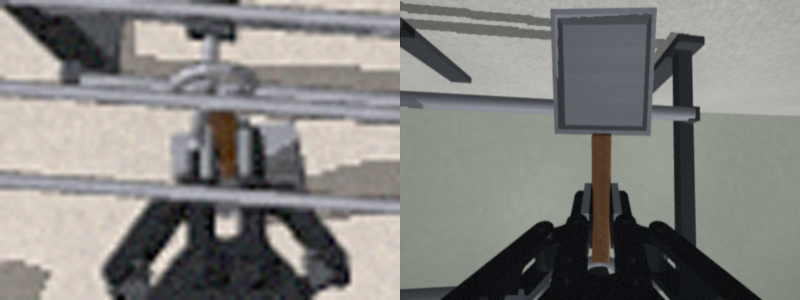

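The top view shows the ring threaded on the hook at (212,80) in the composite. The wrist view shows the tray free in front of the stop bar. Forces are small, so I'll push a little further towards vertical.

```bash
python3 -m jog '-0.006 0 0.014 0 1;-0.012 0 0.028 0 1;-0.018 0 0.042 0 1;-0.018 0 0.042 0 1'
python3 -m jog '-0.004 0 0.014 0 1;-0.008 0 0.028 0 1;-0.012 0 0.042 0 1;-0.012 0 0.042 0 1'
python3 - <<'E'
from h import *
w=cams.capture('wrist')[:,:,::-1];c=cams.get_calibration('wrist')
g=cv2.imread('pics/c7.png')
h=cv2.cvtColor(np.ascontiguousarray(w),cv2.COLOR_BGR2HSV)
m=((h[...,0]>4)&(h[...,0]<18)&(h[...,1]>110)&(h[...,2]>40));ys,xs=np.nonzero(m);print('bar rows',ys.min(),ys.max(),xs.mean())
print(robot.observe()['ft_force'],robot.observe()['ft_torque'],robot.observe()['tool_pos'])
# expected bar/tray junction row if pan rigid in tool
s=robot.observe();R=Ro.from_euler('xyz',s['orientation'],degrees=True).as_matrix()
for a in(0,5,10,15,20):
    a=np.radians(a); G=s['tool_pos']-.0067*R[:,2]+.004*R[:,0]
    d=np.cos(a)*R[:,0]+np.sin(a)*R[:,2]   # tray direction rotated forward
    print(np.degrees(a),proj(c,G+.04*d))
E
```

```text
t: 29.22
tool_pos: [0.6525, 0.2247, 0.135]
orientation: [-178.1, 66.5, -173.9]
ft_force: [-1.4, -3.3, 6.1]
width: 0.012
finger_force: 60.7
t: 29.55
tool_pos: [0.66, 0.2262, 0.1336]
orientation: [-178.2, 66.4, -173.9]
ft_force: [-11.6, 1.8, 9.9]
width: 0.0125
finger_force: 64.1
bar rows 183 359 322.1568269425847
[-11.5943   1.7424   9.7714] [ 0.6322 -0.2882  0.2964] [0.66   0.2262 0.1337]
0.0 [322.7733 177.6348]
5.0 [322.7532 175.877 ]
10.0 [322.7329 174.8543]
14.999999999999998 [322.7125 174.5254]
20.0 [322.6924 174.8465]
```

The ring is now against the clamp side of the hook, and the tray is only about 8° from resting on the stop bar. I'll relieve the push, release gently, and check.

```bash
python3 -m jog '0.006 0 -0.014 0 1;0.006 0 -0.014 0 1;0.006 0 -0.014 0 0.6;0.006 0 -0.014 0 0.5;0.006 0 -0.014 0 0.3;0.006 0 -0.014 0 0;0.006 0 -0.014 0 -0.5;0.006 0 -0.014 0 -0.5'
python3 -m jog '0.006 0 -0.014 0 -0.8;0.006 0 -0.014 0 -0.8;0.006 0 -0.014 0 -0.8;0.006 0 -0.014 0 -0.8;0.006 0 -0.014 0 -0.8'
python3 - <<'E'
from h import *
im=cams.capture('top')[:,:,::-1];im2=cams.capture('wrist')[:,:,::-1]
print(robot.observe()['ft_force'])
a=cv2.convertScaleAbs(cv2.resize(im[150:210,225:305],(400,300),interpolation=cv2.INTER_CUBIC),alpha=1.5)
cv2.imwrite('pics/c8.png',np.hstack([a,cv2.resize(im2,(400,300))]))
E
```

```text
t: 30.27
tool_pos: [0.6573, 0.2252, 0.1332]
orientation: [-178.1, 66.4, -173.8]
ft_force: [0.1, -0.4, -0.3]
width: 0.0637
finger_force: 0.0
t: 30.68
tool_pos: [0.6543, 0.225, 0.1333]
orientation: [-178.1, 66.4, -173.9]
ft_force: [0.5, -0.1, 0.0]
width: 0.0769
finger_force: 0.0
[ 0.1612 -0.7184  0.435 ]
```

View pics/c8.png

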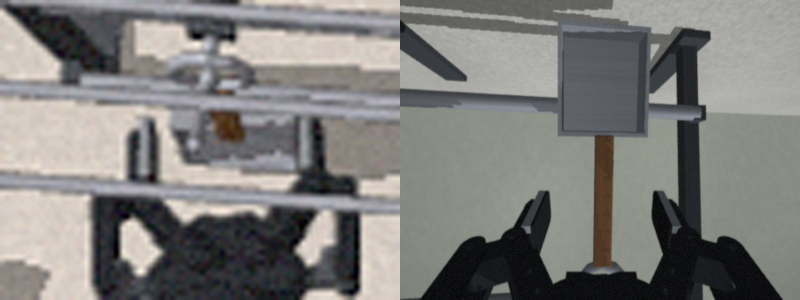

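The ring is threaded over the hook, the pan hangs against the stop bar, and the fingers are clear on both sides. Now I'll retreat along the tool axis.

```bash
python3 -m jog '0.01 0 -0.08 0 -0.8;0.03 0 -0.16 0 -0.8;0.05 0 -0.26 0 -0.8;0.07 0 -0.38 0 -0.8;0.08 0 -0.5 0 -0.8;0.08 0 -0.6 0 -0.8;0.08 0 -0.6 0 -0.8'
python3 -m jog '0 0 0 0 -0.8;0 0 0 0 -0.8;0 0 0 0 -0.8;0 0 0 0 -0.8'
python3 - <<'E'
from h import *
a=cams.capture('top').astype(int);
for _ in range(6): b=cams.capture('top').astype(int)
c=cams.get_calibration('top')
im=b.astype(np.uint8)[:,:,::-1];h=cv2.cvtColor(np.ascontiguousarray(im),cv2.COLOR_BGR2HSV)
print('motion',abs(a-b)[150:230,225:305].max(),abs(a-b)[150:230,225:305].mean(), robot.observe()['tool_pos'],robot.observe()['ft_force'])
# ring: grey pixels around expected centre
def comp(x): 
    u=proj(c,[x,.224,.195]);return u
print([comp(x) for x in(.65,.66,.67)])
n=((h[...,0]>4)&(h[...,0]<18)&(h[...,1]>90));n[:155]=0;n[200:]=0;n[:,:240]=0;n[:,290:]=0
ys,xs=np.nonzero(n);print('bar',xs.mean(),ys.mean(),len(xs))
# bystanders moved?
a0=cv2.imread('pics/top0.png').astype(int);d=abs(a0-im).max(2)
print('plain diff',d[195:270,435:475].mean(),'jar',d[150:190,440:495].mean(),'bg',d[100:140,500:520].mean(),'pliers',d[228:250,218:275].mean())
E
```

```text
t: 31.37
tool_pos: [0.556, 0.2333, 0.1908]
orientation: [-177.6, 64.6, -174.1]
ft_force: [0.1, -0.3, -1.4]
width: 0.0767
finger_force: 0.0
t: 31.7
tool_pos: [0.5582, 0.2325, 0.1874]
orientation: [-177.5, 64.4, -174.0]
ft_force: [-0.7, 0.3, -0.9]
width: 0.0768
finger_force: 0.0
motion 67 2.7413020833333333 [0.5578 0.2327 0.1881] [ 0.3945  0.2623 -0.4398]
[array([267.3978, 168.3758]), array([267.4964, 164.4912]), array([267.5949, 160.6105])]
bar 270.24 174.52 25
plain diff 8.065 jar 5.211363636363636 bg 5.27 pliers 61.67304625199362
```

```bash
python3 - <<'E'
from h import *
for n,(r,q) in {'top':((150,200,240,290),(100,150,500,550)),'scene':((150,210,340,400),(300,350,250,300))}.items():
    F=[cams.capture(n).astype(float) for _ in range(6)]
    A=sum(F[:3])/3;B=sum(F[3:])/3
    for w in(r,q): print(n,abs(A-B)[w[0]:w[1],w[2]:w[3]].mean(),abs(A-B)[w[0]:w[1],w[2]:w[3]].max())
s=robot.observe();print(s['t'],s['ft_force'],s['joint_vel'])
print(robot.job_done())
E
```

```text
top 1.4272 13.0
top 1.158222222222222 9.333333333333334
scene 0.266604938271605 9.666666666666686
scene 0.23497777777777792 1.3333333333333428
32.65 [-0.4881  0.6298 -0.4364] [ 0.0572  0.0286 -0.0054 -0.0355  0.0318  0.0251]
the job is handed in; nothing more can be done
None
```

The ring pan hangs by its ring on the rack's hook, resting on the stop bar and still to the cameras, with the gripper open and backed clear; I handed the job in at about 33 s, no verdict came back, and J3 once measured 78.37° against its 78.34° limit (67 N at the wrist), which could count against the range rule.

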